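# Pack the full pigment pot and hook on the case cover

### The job

Only one of the three look-alike pots still has its cake of pigment in it: find it by lifting them, and stand it gently upright on the floor of the plywood carry case, leaving the two empty pots standing upright on the table outside the case. Then close the case with its loose cover: hook the cover's tab under the bridge on the case's rim with the cover tilted, and swing it down until it lies flat on the rim inside the stop opposite. Topple no pot, and leave the cup and the squeeze bottle where they are.

Things in the scene. Friction and masses are not known exactly. Their poses are not given: they have to be found in the camera images.
- case: open-topped plywood carry case fixed to the table, 190 mm long (its x) by 150 mm wide (its y), rim 80 mm above its underside. Origin at the centre of its underside, on the table; z up; x within 0.35 rad of world +x. Floor 6 mm thick; inner faces of the end walls at x = -89 and +89 mm, of the side walls at y = -67 and +67 mm (side walls 8 mm thick)
- case_bridge (a point): on the rim of the case's -x end wall (the end near the robot), the bridge for the cover's tab: a slot 68 mm wide, 12 mm high above the rim, open towards +x, closed behind at case x = -89 mm, with 6 mm side cheeks and a 5 mm thick roof (top at 97 mm) 80 mm wide, from x = -95 to -71 mm. The point is the middle of the slot's back, 6 mm above the rim; axes as the case
- case_stop (a point): middle of the inner face of the stop, a block 50 mm wide and 8 mm high on the rim of the case's +x end wall; its inner face is at case x = +89 mm, 178 mm from the back of the bridge's slot; axes as the case
- case_floor (a point): centre of the case's inner floor, 6 mm above the table; axes as the case
- cover_grip (a point): grip of the loose plywood cover: a rib 50 mm long (cover's x), 16 mm wide (cover's y), standing 36 mm above the middle of the plate. The point is on the rib's midline, 30 mm above the cover's underside (rib top at 42 mm). Cover axes: x away from the tab, z up; its yaw starts within 0.4 rad of world x. It weighs about 220 g and starts flat on the table
- cover_base (a point): centre of the underside of the cover's plate, straight below the grip; plate 147 mm (x) by 156 mm (y), 6 mm thick, tab not counted. Fully seated it lies 12 mm (8 to 16) to +x of the case's centre and 80 mm above the case's underside, the plate on the rims of the two side walls, cover axes along the case's
- cover_tab (a point): middle of the end of the cover's tab, 97.5 mm from cover_base along the cover's -x, 3 mm above the underside. The tab is 60 mm wide, 6 mm thick, in the plane of the plate, and sticks out 24 mm from the plate's edge. From tab end to the opposite plate edge: 171 mm
- pot_1_mid (a point): closed white plastic pot with a grey lid, upright cylinder 60 mm in diameter, 66 mm tall (lid 58 mm in diameter, top 16 mm). The point is its centre, 33 mm above its underside; z its upright axis. The three look alike: one is full, about 310 g (260 to 360), two are empty, about 50 g (40 to 60); only lifting tells which. Which is full changes from start to start
- pot_2_mid (a point): closed white plastic pot with a grey lid, upright cylinder 60 mm in diameter, 66 mm tall (lid 58 mm in diameter, top 16 mm). The point is its centre, 33 mm above its underside; z its upright axis. The three look alike: one is full, about 310 g (260 to 360), two are empty, about 50 g (40 to 60); only lifting tells which. Which is full changes from start to start
- pot_3_mid (a point): closed white plastic pot with a grey lid, upright cylinder 60 mm in diameter, 66 mm tall (lid 58 mm in diameter, top 16 mm). The point is its centre, 33 mm above its underside; z its upright axis. The three look alike: one is full, about 310 g (260 to 360), two are empty, about 50 g (40 to 60); only lifting tells which. Which is full changes from start to start
- cup_mid (a point): bystander: white plastic cup, 80 mm in diameter, 100 mm tall, upright; the point is half-way up
- squeeze_bottle_mid (a point): bystander: clear squeeze bottle with a blue nozzle, 44 mm in diameter, 133 mm tall; the point is 50 mm above its underside
Mind the look-alikes: they are no part of the job. What is shaped like the part that bears cover_grip but grey is not meant.

How it is judged:
By the outcome, as a careful person would: the job done as asked, in the order asked, and still so for the second after the job is handed in, with the robot touching nothing.
It also fails if it takes over 72 s, if anything falls off the work surface, if the arm or the gripper's body presses on something with over 40 N, if the wrist force passes 120 N, or if a joint passes its speed limit or range.

### The arm

A 7-joint arm with a two-finger parallel gripper is mounted at the origin on the work surface. World frame = base frame: x ahead of the robot, y to its left, z up, the work surface at z = 0. Lengths are in m, angles in rad, forces in N, time in s.
With the tool pointing down it reaches from about 0.4 to 0.85 m from the base axis. Payload 10.4 kg.
Tool frame: the origin (TCP) lies where the fingers leave the gripper's body, on its centre line; the fingertips stand 73 mm ahead of it and the grasp point (between the pads) lies 54 mm ahead of it; z points along the fingers, y is the line along which they close (so a half turn about z gives the same grasp; the last joint's range is limited). The gripper opens to 85 mm and grips with 20 to 120 N. Pads are 22 mm wide; open, the fingers measure 114 mm over their backs; the gripper's body (76 mm by 85 mm) begins 54 mm behind the grasp point. The pads swing forward as they close: fully open they stand 13 mm farther back than shut.
Start: joints at [-1.368, 0.332, -0.065, 1.46, 0.022, 1.35, -0.088], TCP at [0.14, 0.609, 0.304] pointing down, gripper open.
Joint ranges: [-2.6, 2.6], [-0.5, 2.12], [-1.47, 1.34], [0.16, 2.42], [-1.27, 4.41], [0.06, 2.06], [-2.6, 2.6]. Speed limits (rad/s): [2.22, 2.22, 2.79, 2.79, 3.14, 3.14, 3.14].

### API

Orientations are given as a unit quaternion [x, y, z, w].
In Python, from workcell import manip, camera gives the robot as it stands. The module is installed in compiled form; this text tells all that it offers.
- The arm moves only by the shell command python3 -m creep 'ROWS' [OPENING] [FORCE]. ROWS is JSON, a list of rows, each a list of 2 entries, a list of its own where there are three numbers: the shift along the tool's x, y, z in mm, then the turn about the tool's z in rad. In form: [[[tx, ty, tz], twist], ...]. A call has 1 to 5 rows; each row is the pose to reach, as a shift and turn from the pose commanded when the call began, along the tool's axes at that moment; what a row does not reach only later rows make up. A row lasts 1/12 s, in which the tool goes at most 41.7 mm and 7.16 degrees, less where a joint would pass 70% of its speed; a pose out of reach is approached as far as the arm can. A call with a gripper value outside its range is refused whole. OPENING is the opening, from 0 (shut) to 1 (fully open), set as the call begins (- or left out, the last holds). The fingers move at their own pace and stop on an object; FORCE is the grip in N (left out, the last holds). Time passes only in rows, so rows that repeat a pose let the fingers close. It gives the time, the measured TCP pose, the force, the opening and the grip force at its end, in the units of the state.
- manip.get_obs(): the state, without advancing time (a new reading comes with each control period).
- camera(name): name is "scene" or "top"; returns a dict with "pixels" (480x640x3 uint8, red, green, blue), "z_map" (480x640 float32, m along the optical axis (not along the pixel's ray), 0 where there is no reading), "fx", "fy", "cx", "cy" (pixels), "extrinsics" (4x4, takes a point from world to camera coordinates). Camera axes: x right, y down, z forward; pixel columns grow to the right and rows downward; lengths in m; the calibration is good to about 2 mm. A picture is of the moment at which its call begins.
- manip.hand_in(): hands the job in; it is judged then, once.
The state is a dict: "clock": time; "joint_pos": joint angles; "joint_velocities": joint speeds; "tau": joint torques, N m; "position": TCP position; "ee_rot": TCP orientation; "ft_force": force on the tool from outside, world axes, zero at the start; "torque": the same for the moment, N m; "grip_width": opening from 0.0 (shut) to 1.0 (fully open); "grasp_force": force on a finger pad.
Only numpy, scipy, OpenCV 4.12 (cv2) and the standard library are available. Lean on these libraries where they do the work, as an engineer would, in place of code of your own. Each camera call takes 0.05 s, during which the arm holds its last target. There are 200 camera calls.

## Working session

There is one attempt and no reset: what is moved stays moved. The work goes in short steps, Python scripts to look and compute and a shell command to move; the robot and the scene stay as the last step left them, time stands still between calls to the robot, and variables do not carry over. Pictures are saved under pics/ and viewed, at most 10 in all, crops included, and the job is handed in when it is done.

```bash
mkdir -p pics
cat > h.py <<'E'
import numpy as np, cv2
from workcell import manip, camera
from scipy.spatial.transform import Rotation as R
def cloud(c):
    z=c["z_map"]; v,u=np.mgrid[0:480,0:640]
    P=np.stack([(u-c["cx"])/c["fx"]*z,(v-c["cy"])/c["fy"]*z,z],-1)
    T=np.linalg.inv(c["extrinsics"]); W=P@T[:3,:3].T+T[:3,3]; W[z==0]=np.nan
    return W
def save(n,im): cv2.imwrite("pics/"+n,im[:,:,::-1])
E
python3 - <<'E'
from h import *
for n in("top","scene"):
    c=camera(n); save(n+"1.png",c["pixels"]); np.savez(n+"1.npz",**c)
    T=np.linalg.inv(c["extrinsics"]); print(n,T[:3,3].round(3),T[:3,2].round(2),c["fx"])
o=manip.get_obs(); print(o)
print(R.from_quat(o["ee_rot"]).as_matrix().round(3))
E
```

```text
top [0.253 0.081 1.457] [ 0.19  0.   -0.98] 473.03427924192084
scene [1.446 0.471 0.774] [-0.76 -0.3  -0.57] 528.5192089159406
{'clock': 0.1, 'joint_pos': array([-1.36757183,  0.33278849, -0.06468518,  1.46078678,  0.0216574 ,
        1.34989593, -0.08847666]), 'joint_velocities': array([ 1.38896782e-03, -1.39669548e-03, -1.09220172e-03, -6.25876821e-04,
       -4.66036906e-05, -1.30364270e-03,  1.54953933e-04]), 'tau': array([ 1.12887516e-03, -6.26741338e+01,  4.89732809e-02, -3.92432499e+01,
        1.63510273e-02,  6.90770758e-03, -1.40462754e-05]), 'position': array([0.13991596, 0.60891668, 0.30324171]), 'ee_rot': array([ 1.12652750e-01,  9.93634243e-01, -5.91074338e-04, -1.08085428e-05]), 'ft_force': array([-0.35713126, -0.40987162,  0.0710703 ]), 'torque': array([-0.01231722, -0.01420738,  0.0332047 ]), 'grasp_force': 0.0, 'grip_width': 1.0018408671091283}
[[-0.975  0.224 -0.   ]
 [ 0.224  0.975 -0.001]
 [-0.    -0.001 -1.   ]]
```

View pics/top1.png

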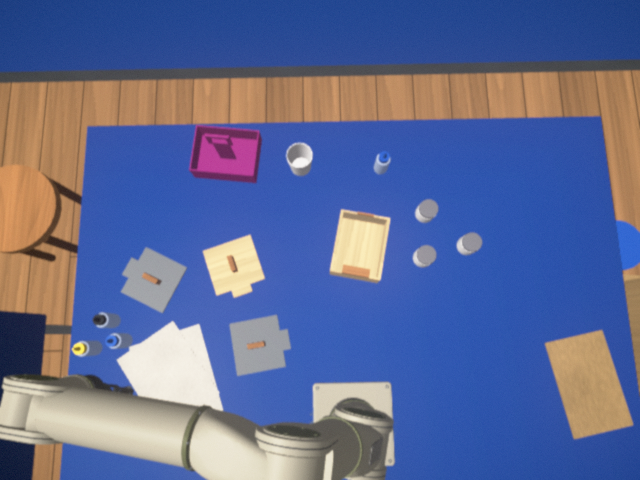

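View pics/scene1.png

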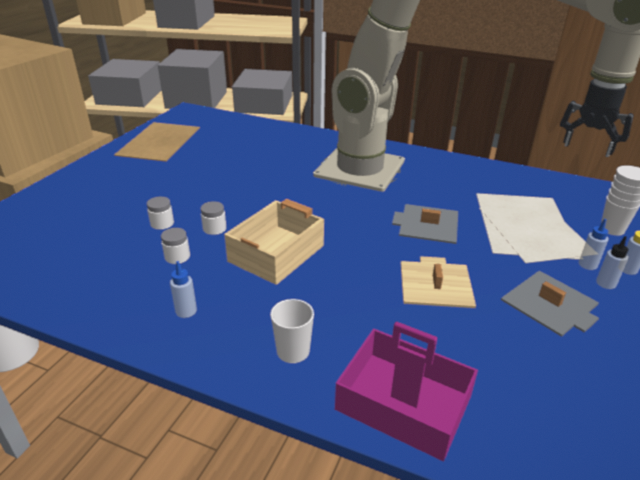

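The top view shows the plywood case at (360,245), pots at (427,210), (425,256) and (469,244), the cup at (299,158) and the squeeze bottle at (382,162). There are three cover-shaped parts: plywood at (234,265), grey at (154,280) and grey at (259,345). The plywood one fits the description, since the grey ones are the look-alikes. I'll confirm it in a crop and measure.

Run:
```python
from h import *
c=dict(np.load("top1.npz")); W=cloud(c); im=c["pixels"]
save("crop1.png",cv2.resize(im[190:390,110:410],None,fx=2.6,fy=2.6,interpolation=cv2.INTER_CUBIC))
for n,(u,v) in dict(A=(427,210),B=(425,256),C=(469,244)).items():
    w=W[v-18:v+18,u-18:u+18].reshape(-1,3); w=w[(w[:,2]>.058)&(w[:,2]<.075)]
    (x,y),r=cv2.minEnclosingCircle((w[:,:2]*1000).astype(np.float32)); print(n,x,y,r,w[:,2].max(),len(w),w.mean(0))
hsv=cv2.cvtColor(im,cv2.COLOR_RGB2HSV)
print(hsv[265,215],W[265,215],W[263,233],W[245,360])
tan=((hsv[...,0]<35)&(hsv[...,1]>40)&(hsv[...,2]>80))
def box(m):
    w=W[m]; r=cv2.minAreaRect((w[:,:2]*1000).astype(np.float32)); print(len(w),r); return r
m=np.zeros((480,640),bool); m[225:305,195:272]=1; m&=tan&(W[...,2]<.012)&(W[...,2]>0)
box(m)
# tab removed by opening
mo=cv2.morphologyEx(m.astype(np.uint8),cv2.MORPH_CLOSE,np.ones((9,9),np.uint8)); 
mo=cv2.morphologyEx(mo,cv2.MORPH_OPEN,np.ones((29,29),np.uint8)) if 0 else mo
g=np.zeros((480,640),bool); g[245:285,220:250]=1; g&=(W[...,2]>.03)&(W[...,2]<.06)
print("rib");box(g); print(W[g].mean(0))
k=np.zeros((480,640),bool); k[200:290,320:400]=1; k&=(W[...,2]>.072)&(W[...,2]<.11)
print("case");box(k)
k2=k&(W[...,2]>.083); w=W[k2]; 
for s in (w[w[:,0]<w[:,0].mean()],w[w[:,0]>w[:,0].mean()]): print(s.mean(0),len(s),cv2.minAreaRect((s[:,:2]*1000).astype(np.float32)))
```

```text
A 627.346923828125 -247.89755249023438 29.783557891845703 0.0729335869415011 275 [ 0.62782047 -0.24724829  0.0650057 ]
B 485.3861083984375 -233.14663696289062 29.302635192871094 0.07248694907916953 292 [ 0.48540569 -0.23196603  0.06495031]
C 521.5018920898438 -371.6953430175781 29.74949836730957 0.07271118067794258 287 [ 0.52161878 -0.37127317  0.06477473]
[ 24  63 251] [0.47369191 0.41103147 0.00621439] [0.47367299 0.34898832 0.03935226] [ 0.52782002 -0.04074661  0.00494916]
2195 ((463.62213134765625, 351.26336669921875), (170.7715606689453, 154.71034240722656), 18.29880142211914)
rib
93 ((476.2554626464844, 354.2882385253906), (49.002281188964844, 16.46591567993164), 19.773021697998047)
[0.47548402 0.35395124 0.04019008]
case
774 ((518.677978515625, -35.002281188964844), (150.10598754882812, 192.4571075439453), 78.43751525878906)
[ 0.43673381 -0.01840833  0.0951288 ] 257 ((437.1752014160156, -21.438392639160156), (149.5210723876953, 44.443153381347656), 88.86223602294922)
[ 0.58509657 -0.04662214  0.08637166] 64 ((546.3621215820312, -39.7799072265625), (148.88011169433594, 134.56935119628906), 79.1168441772461)
```

View pics/crop1.png

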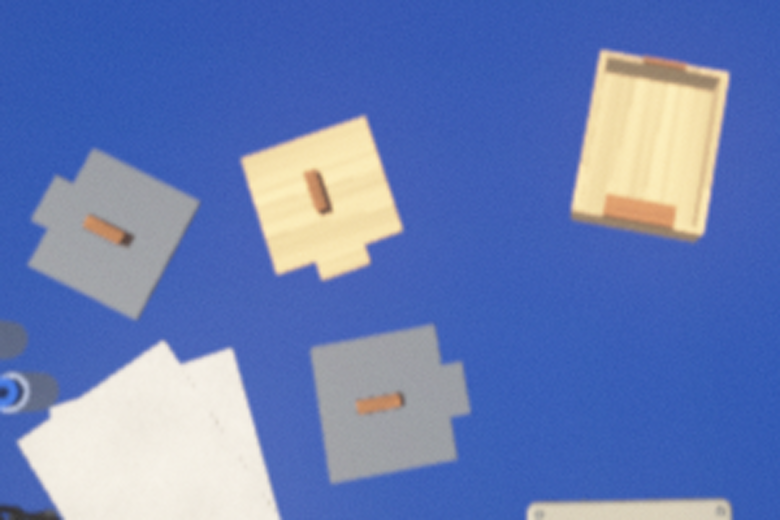

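The crop confirms it: the plywood cover at crop (317,190), whose tab points toward the robot, is the one meant. The other two, at (107,228) and (380,403), have grey plates. Pots are A (627,-248), B (485,-233) and C (521,-371). The case is at (519,-35) with yaw -0.202, and the cover at (476,354) with yaw about +0.325. I'm heading to pot B first.

```bash
cat >> h.py <<'E'
def st():
    o=manip.get_obs(); m=R.from_quat(o["ee_rot"]).as_matrix(); return o,m
def plan(x,y,z,deg):
    "shift (mm, tool axes) and twist from the present pose to TCP x,y,z (mm), tool x heading deg"
    o,m=st(); d=m.T@(np.array([x,y,z])-1000*o["position"])
    h=np.degrees(np.arctan2(m[1,0],m[0,0])); t=-(deg-h+180)%360-180 if 0 else -((deg-h+180)%360-180)
    print("t",round(o["clock"],2),"pos",(1000*o["position"]).round(1),"head",h.round(1),"shift",d.round(1),"twist",np.radians(t).round(3),"F",o["ft_force"].round(2),"grip",round(o["grip_width"],3),round(o["grasp_force"],1))
E
python3 -m creep '[[[-124,-77,17],0],[[-124,-77,17],0],[[-124,-77,17],0],[[-124,-77,17],0]]' 1 30
python3 -m creep '[[[-124,-77,17],0],[[-124,-77,17],0],[[-124,-77,17],0],[[-124,-77,17],0]]'
python3 -m creep '[[[-124,-77,17],0],[[-124,-77,17],0],[[-124,-77,17],0],[[-124,-77,17],0]]'
python3 -m creep '[[[-52,-171,0],0.448],[[-52,-171,0],0.448],[[-52,-171,0],0.448],[[-52,-171,0],0.448],[[-52,-171,0],0.448]]'
python3 -m creep '[[[-121,-131,0],0.448],[[-121,-131,0],0.448],[[-121,-131,0],0.448],[[-121,-131,0],0.448],[[-121,-131,0],0.448]]'
python3 -c "from h import *; plan(485.4,-233,170,90)"
```

```text
clock: 0.43
position: [0.2475, 0.5025, 0.2861]
ee_rot: [0.115, 0.993, -0.001, 0.001]
ft_force: [0.9, -0.8, 0.7]
grip_width: 1.001
grasp_force: 0.0
clock: 0.77
position: [0.3506, 0.3992, 0.2692]
ee_rot: [0.115, 0.993, -0.001, 0.0]
ft_force: [-0.1, -0.0, -0.3]
grip_width: 1.001
grasp_force: 0.0
clock: 1.1
position: [0.4538, 0.296, 0.2523]
ee_rot: [0.115, 0.993, -0.001, 0.0]
ft_force: [0.4, -1.1, -0.2]
grip_width: 1.001
grasp_force: 0.0
clock: 1.52
position: [0.4634, 0.1159, 0.2528]
ee_rot: [0.336, 0.942, -0.001, 0.0]
ft_force: [1.1, -0.4, -0.2]
grip_width: 0.998
grasp_force: 0.0
clock: 1.93
position: [0.4754, -0.0619, 0.2531]
ee_rot: [0.537, 0.844, -0.0, 0.001]
ft_force: [0.1, -0.4, 0.2]
grip_width: 0.998
grasp_force: 0.0
t 1.93 pos [475.4 -61.9 253.1] head 115.1 shift [-159.1  -63.5   83.3] twist 0.438 F [ 0.07 -0.39  0.24] grip 0.998 0.0
```

```bash
python3 -m creep '[[[-159,-63,60],0.438],[[-159,-63,60],0.438],[[-159,-63,60],0.438],[[-159,-63,60],0.438],[[-159,-63,60],0.438]]'
python3 -c "from h import *; plan(485.4,-233,88,90)"
```

```text
clock: 2.35
position: [0.4865, -0.2312, 0.1913]
ee_rot: [0.706, 0.708, -0.002, 0.0]
ft_force: [-0.9, 0.1, 1.1]
grip_width: 0.997
grasp_force: 0.0
t 2.35 pos [ 486.5 -231.2  191.3] head 90.1 shift [ -1.6  -0.9 103.3] twist 0.002 F [-0.93  0.11  1.06] grip 0.997 0.0
```

```bash
python3 -m creep '[[[-2,-1,35],0],[[-2,-1,70],0],[[-2,-1,90],0],[[-2,-1,103],0],[[-2,-1,103],0]]' | head -2
python3 -m creep '[[[0,0,0],0],[[0,0,0],0],[[0,0,0],0],[[0,0,0],0],[[0,0,0],0]]' 0 30
python3 -c "from h import *; plan(485.4,-233,88,90)"
python3 -m creep '[[[0,0,-10],0],[[0,0,-20],0],[[0,0,-20],0],[[0,0,-20],0],[[0,0,-20],0]]'
```

```text
clock: 2.77
position: [0.4859, -0.2274, 0.0874]
clock: 3.18
position: [0.4878, -0.2284, 0.0917]
ee_rot: [0.703, 0.711, 0.001, 0.001]
ft_force: [-3.0, 0.3, 6.0]
grip_width: 0.708
grasp_force: 31.7
t 3.18 pos [ 487.8 -228.4   91.7] head 90.6 shift [-4.6 -2.4  3.7] twist 0.011 F [-2.96  0.31  6.  ] grip 0.708 31.7
clock: 3.6
position: [0.4874, -0.2278, 0.1101]
ee_rot: [0.703, 0.711, 0.0, 0.0]
ft_force: [-1.3, -0.5, -2.9]
grip_width: 0.703
grasp_force: 33.9
```

```bash
python3 -m creep '[[[0,0,-40],0],[[0,0,-40],0],[[0,0,-40],0],[[0,0,-40],0],[[0,0,-40],0]]'|grep -E "pos|ft"
python3 -m creep '[[[0,0,0],0]]'|grep ft
python3 -m creep '[[[0,0,0],0]]'|grep ft
python3 -m creep '[[[0,0,0],0]]'|grep ft
python3 - <<'E'
from h import *
c=camera("scene"); save("s2.png",c["pixels"][130:330,100:400].repeat(2,0).repeat(2,1))
E
```

```text
position: [0.4867, -0.2276, 0.1488]
ft_force: [-0.2, 0.3, -3.3]
ft_force: [-0.3, -0.4, -2.6]
ft_force: [-0.0, -0.3, -3.8]
ft_force: [0.1, -1.2, -2.1]
```

View pics/s2.png

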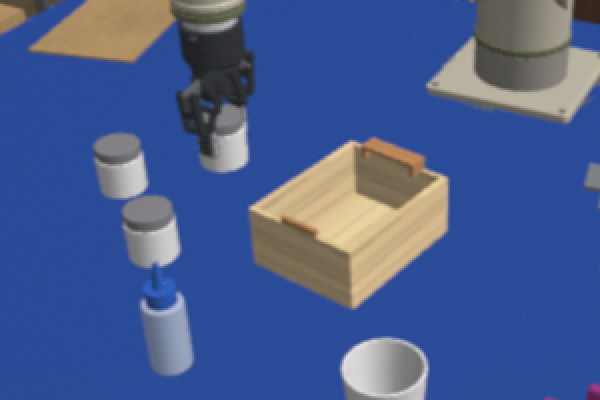

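Pot B hangs upright in the gripper at crop (222,140). Fz averages about -3 N, so it's the full one (an empty pot would give about -0.5 N). I'll place it in the case.

```bash
python3 -m creep '[[[0,0,-30],0],[[0,0,-52],0]]' | grep pos
python3 -m creep '[[[30,5,-2],0.05],[[70,12,-2],0.1],[[110,19,-2],0.15],[[150,26,-2],0.2],[[192,33,-2],0.2]]' |grep pos
python3 -m creep '[[[0,0,0],0],[[0,0,0],0]]' | grep pos
python3 -c "from h import *; plan(519,-33,110,78.4)"
```

```text
position: [0.4867, -0.2281, 0.2022]
position: [0.5179, -0.0349, 0.204]
position: [0.5182, -0.0336, 0.2036]
t 5.07 pos [518.2 -33.6 203.6] head 79.5 shift [ 0.7  0.7 93.6] twist 0.019 F [-0.2  -0.67 -3.37] grip 0.696 38.2
```

```bash
python3 -m creep '[[[0,0,30],0],[[0,0,60],0],[[0,0,80],0],[[0,0,92],0],[[0,0,97],0]]' | grep -E "pos|ft"
python3 -m creep '[[[0,0,2],0],[[0,0,4],0],[[0,0,4],0]]' | grep -E "pos|ft"
python3 -m creep '[[[0,0,1],0],[[0,0,2],0],[[0,0,2],0]]' | grep -E "pos|ft"
```

```text
position: [0.517, -0.0377, 0.1053]
ft_force: [0.3, -0.0, -2.0]
position: [0.5186, -0.0368, 0.1037]
ft_force: [0.4, 0.0, -4.3]
position: [0.5182, -0.0364, 0.1012]
ft_force: [0.5, 0.3, -2.8]
```

```bash
python3 -m creep '[[[0,0,1],0],[[0,0,2],0],[[0,0,2],0]]' | grep -E "pos|ft"
python3 -m creep '[[[0,0,1],0],[[0,0,1.5],0],[[0,0,1.5],0]]' | grep -E "pos|ft"
python3 -m creep '[[[0,0,1],0],[[0,0,1],0],[[0,0,1],0]]' | grep -E "pos|ft"
```

```text
position: [0.5179, -0.0365, 0.0988]
ft_force: [0.2, 0.0, -3.2]
position: [0.5182, -0.0362, 0.0979]
ft_force: [-3.6, 2.2, 5.3]
position: [0.5182, -0.0361, 0.0977]
ft_force: [-10.0, 2.9, 20.3]
```

```bash
python3 -m creep '[[[0,0,-1.5],0],[[0,0,-1.5],0]]' | grep -E "pos|ft"
python3 -m creep '[[[0,0,0],0],[[0,0,0],0],[[0,0,0],0],[[0,0,0],0]]' 0.95 | grep -E "ft|gr"
python3 -m creep '[[[0,0,-15],0],[[0,0,-35],0],[[0,0,-70],0],[[0,0,-110],0],[[0,0,-135],0]]' | grep -E "pos|ft"
python3 -c "from h import *; plan(476,354,200,198.6)"
```

```text
position: [0.5182, -0.0366, 0.0982]
ft_force: [-0.0, 1.0, -1.1]
ft_force: [4.6, -0.9, -1.3]
grip_width: 0.951
grasp_force: 0.0
position: [0.5183, -0.0371, 0.236]
ft_force: [-0.0, 0.7, 0.2]
t 7.65 pos [518.3 -37.1 236. ] head 79.1 shift [ 376.  -115.3   36. ] twist -2.085 F [-0.04  0.73  0.19] grip 0.945 0.0
```

```bash
python3 -m creep '[[[38,-12,0],0],[[76,-24,0],0],[[114,-36,0],0],[[152,-46,0],0],[[188,-57,0],0]]' | grep pos
python3 -m creep '[[[38,-12,0],0],[[76,-24,0],0],[[114,-36,0],0],[[152,-46,0],0],[[188,-58,0],0]]' | grep pos
python3 -m creep '[[[0,0,0],-0.6],[[0,0,0],-0.6],[[0,0,0],-0.6],[[0,0,0],-0.6],[[0,0,0],-0.6]]' | grep pos
python3 -m creep '[[[0,0,0],-0.6],[[0,0,0],-0.6],[[0,0,0],-0.6],[[0,0,0],-0.6],[[0,0,0],-0.6]]' | grep pos
python3 -m creep '[[[0,0,0],-0.6],[[0,0,0],-0.6],[[0,0,0],-0.6],[[0,0,0],-0.6],[[0,0,0],-0.6]]' | grep pos
python3 -m creep '[[[0,0,0],-0.28],[[0,0,0],-0.28],[[0,0,0],-0.28],[[0,0,0],-0.28]]' | grep pos
python3 - <<'E'
from h import *
plan(476,354,100,198.6)
c=camera("top"); W=cloud(c); np.savez("top2.npz",**c)
im=c["pixels"]; save("t2.png",cv2.resize(im[180:310,190:490],None,fx=2.6,fy=2.6,interpolation=cv2.INTER_CUBIC))
E
```

```text
position: [0.4965, 0.1608, 0.233]
position: [0.475, 0.3563, 0.2326]
position: [0.4754, 0.3541, 0.2325]
position: [0.4754, 0.354, 0.2325]
position: [0.4755, 0.354, 0.2325]
position: [0.4755, 0.354, 0.2326]
t 10.07 pos [475.5 354.  232.6] head -161.6 shift [-6.000e-01 -1.000e-01  1.326e+02] twist -0.003 F [ 0.21 -0.02 -0.53] grip 0.95 0.0
```

View pics/t2.png

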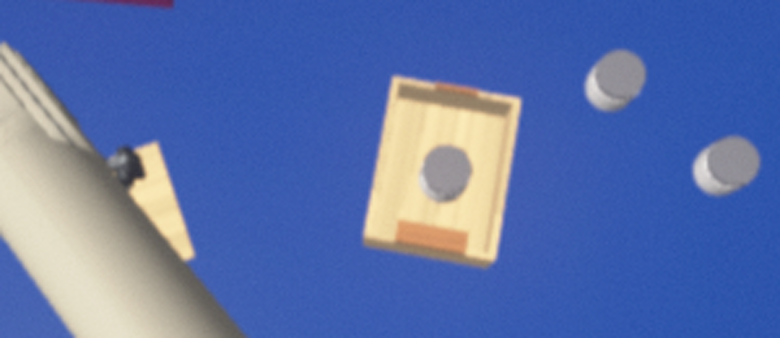

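The pot stands upright in the case at crop (445,172), and the two empties are untouched at (615,80) and (727,165). Next I'll grip the cover.

```bash
python3 -m creep '[[[0,0,40],0],[[0,0,80],0],[[0,0,115],0],[[0,0,135],0],[[0,0,146],0]]' 0.6 30| grep -E "pos|ft"
python3 -m creep '[[[0,0,0],0],[[0,0,0],0]]' | grep -E "pos|ft"
python3 -m creep '[[[0,0,0],0],[[0,0,0],0],[[0,0,0],0],[[0,0,0],0],[[0,0,0],0]]' 0 30
python3 -c "from h import *; plan(476,354,100,198.6)"
```

```text
position: [0.4742, 0.3532, 0.0835]
ft_force: [-0.6, -0.2, 0.2]
position: [0.476, 0.3545, 0.0875]
ft_force: [0.5, -0.2, 0.7]
clock: 11.12
position: [0.4764, 0.3552, 0.0886]
ee_rot: [-0.159, 0.987, 0.001, 0.001]
ft_force: [-1.2, 0.0, 7.1]
grip_width: 0.181
grasp_force: 31.2
t 11.12 pos [476.4 355.2  88.6] head -161.7 shift [  0.7  -1.  -11.4] twist -0.004 F [-1.18  0.01  7.07] grip 0.181 31.2
```

```bash
python3 -m creep '[[[0,0,-20],0],[[0,0,-55],0],[[0,0,-95],0],[[0,0,-130],0],[[0,0,-145],0]]' | grep -E "pos|ft"
python3 -m creep '[[[0,0,0],0.12],[[0,0,0],0.24],[[0,0,0],0.36],[[0,0,0],0.48],[[0,0,0],0.521]]' | grep -E "pos|ft"
python3 -c "from h import *; plan(549.6,-41.3,215,168.44)"
```

```text
position: [0.4769, 0.3551, 0.2376]
ft_force: [0.5, 0.8, -1.8]
position: [0.4755, 0.3542, 0.2321]
ft_force: [0.2, 0.8, -2.3]
t 11.95 pos [475.5 354.2 232.1] head 168.1 shift [-154.2 -371.6   17.1] twist -0.006 F [ 0.15  0.76 -2.27] grip 0.185 29.8
```

```bash
python3 -m creep '[[[-15,-36,0],0],[[-30,-72,0],0],[[-45,-108,0],0],[[-60,-145,0],0],[[-75,-181,0],0]]' | grep -E "pos|ft"
python3 -m creep '[[[-15,-36,0],0],[[-30,-72,0],0],[[-45,-108,0],0],[[-60,-145,0],0],[[-79,-191,0],-0.006]]' | grep -E "pos|ft"
python3 -m creep '[[[0,0,10],0],[[0,0,20],0],[[0,0,20],0]]' | grep -E "pos|ft"
python3 - <<'E'
from h import *
plan(549.6,-41.3,180,168.44)
c=camera("top"); np.savez("top3.npz",**c); W=cloud(c); im=c["pixels"]; save("t3.png",cv2.resize(im[170:300,280:460],None,fx=4,fy=4,interpolation=cv2.INTER_CUBIC))
E
```

```text
position: [0.5129, 0.1599, 0.2322]
ft_force: [0.6, -0.4, -1.8]
position: [0.5506, -0.0345, 0.2323]
ft_force: [1.6, 0.6, -2.4]
position: [0.5497, -0.0326, 0.2099]
ft_force: [0.4, 1.1, -2.9]
t 13.03 pos [549.7 -32.6 209.9] head 168.8 shift [-1.6 -8.5 29.9] twist 0.006 F [ 0.37  1.09 -2.91] grip 0.184 30.1
```

View pics/t3.png

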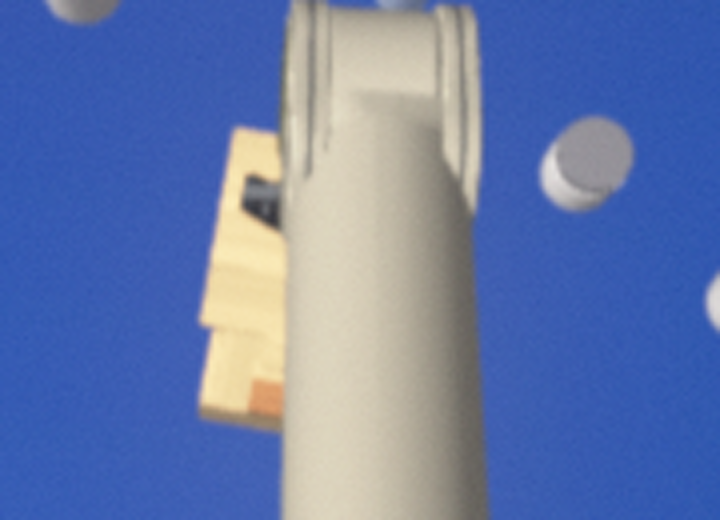

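The top view shows the cover over the case. Its left edge runs from crop (235,130) to (205,325), with the bridge at (265,395), but the arm hides the rest. I'll correct the position and check with the scene camera.

```bash
python3 -m creep '[[[-2,-8.5,10],0],[[-2,-8.5,20],0],[[-2,-8.5,20],0]]' | grep -E "pos|ft"
python3 - <<'E'
from h import *
plan(549.6,-41.3,180,168.44)
c=camera("scene"); np.savez("s4.npz",**c); W=cloud(c); im=c["pixels"]; save("s4.png",cv2.resize(im[150:300,200:360],None,fx=4,fy=4,interpolation=cv2.INTER_CUBIC))
a=-np.radians(11.56); u=np.array([np.cos(a),np.sin(a)]); v=np.array([-u[1],u[0]])
Q=np.stack([(W[...,:2]-[.5187,-.035])@u,(W[...,:2]-[.5187,-.035])@v,W[...,2]],-1)*1000
q=Q[150:300,200:360].reshape(-1,3)
p=q[(q[:,2]>98)&(q[:,2]<116)&(abs(q[:,0])<130)&(abs(q[:,1])<110)]
print("plate",len(p),np.percentile(p[:,2],[5,25,50,75,95]).round(1),np.percentile(p,1,0).round(1),np.percentile(p,99,0).round(1),cv2.minAreaRect(p[:,:2].astype(np.float32)))
E
```

```text
position: [0.5502, -0.0416, 0.1897]
ft_force: [-0.8, 0.2, -2.9]
t 13.33 pos [550.2 -41.6 189.7] head 168.9 shift [0.6 0.2 9.7] twist 0.007 F [-0.84  0.21 -2.9 ] grip 0.18 30.1
plate 2332 [103.3 105.8 106.9 107.9 109.3] [-83.9 -75.9  98.8] [104.6  78.8 110.9] ((6.545814514160156, -0.42331695556640625), (204.03585815429688, 161.05575561523438), 0.3608537018299103)
```

View pics/s4.png

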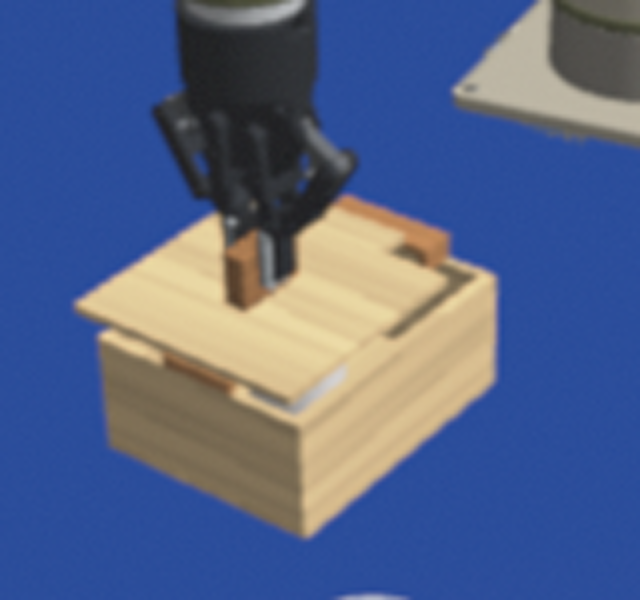

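Scene view: the cover hangs over the case. The tab is just in front of the bridge at (420,250), and the far edge from (80,305) to (295,400) is above the stop at (200,372). The measurement gives far edge x=105, y centred and underside about 101 mm. I'll press the far edge onto the stop to tilt the cover in the grip.

```bash
python3 -m creep '[[[0,-1,4],0.004],[[0,-1,8],0.004],[[0,-1,11],0.004],[[0,-1,11],0.004]]' | grep -E "pos|ft"
python3 -m creep '[[[0,0,1],0],[[0,0,2],0],[[0,0,2],0]]' | grep -E "pos|ft"
python3 -m creep '[[[0,0,1],0],[[0,0,2],0],[[0,0,2],0]]' | grep -E "pos|ft"
python3 -m creep '[[[0,0,1],0],[[0,0,1.5],0],[[0,0,1.5],0]]' | grep -E "pos|ft"
```

```text
position: [0.5507, -0.0425, 0.1802]
ft_force: [-0.7, 0.5, -2.2]
position: [0.551, -0.0426, 0.1788]
ft_force: [-0.8, 1.0, -1.6]
position: [0.551, -0.0426, 0.1768]
ft_force: [-0.7, -0.1, -2.8]
position: [0.5508, -0.0426, 0.1759]
ft_force: [-5.0, 1.4, 6.1]
```

```bash
python3 -m creep '[[[0,0,1],0],[[0,0,1.5],0],[[0,0,1.5],0]]' | grep -E "pos|ft"
python3 -m creep '[[[0,0,1],0],[[0,0,1.5],0],[[0,0,1.5],0]]' | grep -E "pos|ft"
python3 - <<'E'
from h import *
def tilt():
    c=camera("scene"); W=cloud(c)
    a=-np.radians(11.56); u=np.array([np.cos(a),np.sin(a)]); v=np.array([-u[1],u[0]])
    D=W[...,:2]-[.5187,-.035]; q=(np.stack([D@u,D@v,W[...,2]],-1)*1000)[150:300,200:360].reshape(-1,3)
    p=q[(q[:,2]>84)&(q[:,2]<112)&(abs(q[:,0]-25)<65)&(abs(abs(q[:,1])-45)<20)]
    for _ in range(4):
        k=np.linalg.lstsq(np.c_[p[:,:2],np.ones(len(p))],p[:,2],rcond=None)[0]; r=p[:,2]-np.c_[p[:,:2],np.ones(len(p))]@k; p=p[abs(r)<3]
    print("plate slope x",k[0].round(4),"y",k[1].round(4),"top at base x=31",(k[2]+31*k[0]).round(1),len(p))
tilt()
E
```

```text
position: [0.5504, -0.0426, 0.1744]
ft_force: [-8.7, 2.1, 9.1]
position: [0.5503, -0.0425, 0.1729]
ft_force: [-9.0, 2.6, 9.6]
plate slope x 0.0609 y -0.0016 top at base x=31 90.7 803
```

The tilt took, at slope 0.061. Now I'll lift slightly and slide the tab under the bridge.

```bash
python3 -m creep '[[[0,0,-2.5],0],[[0,0,-2.5],0],[[0,0,-2.5],0]]' | grep -E "pos|ft"
python3 -m creep '[[[4,0,0],0],[[8,0,0],0],[[8,0,0],0]]' | grep -E "pos|ft"
python3 -m creep '[[[4,0,0],0],[[8,0,0],0],[[8,0,0],0]]' | grep -E "pos|ft"
python3 -m creep '[[[2,0,0],0],[[4,0,0],0],[[4,0,0],0]]' | grep -E "pos|ft"
python3 -c "
from h import *
o,m=st(); a=-np.radians(11.56); d=1000*o['position'][:2]-[518.7,-35]; print(d@[np.cos(a),np.sin(a)],d@[-np.sin(a),np.cos(a)]); plan(0,0,0,168.44)"
```

```text
position: [0.5511, -0.0427, 0.1749]
ft_force: [-0.6, 0.1, -2.0]
position: [0.5423, -0.0409, 0.1746]
ft_force: [0.2, 0.6, -2.0]
position: [0.5345, -0.0394, 0.1748]
ft_force: [0.5, -0.2, -2.5]
position: [0.5311, -0.0387, 0.1749]
ft_force: [0.5, -0.3, -2.6]
12.85357269524134 -1.1098303875803044
t 16.02 pos [531.1 -38.7 174.9] head 168.6 shift [528.2 -67.  175. ] twist 0.003 F [ 0.5  -0.32 -2.56] grip 0.182 30.5
```

```bash
python3 -m creep '[[[0.5,0,1],0],[[0.5,0,2],0],[[0.5,0,2],0]]' | grep -E "pos|ft"
python3 -m creep '[[[0,0,1],0],[[0,0,2],0],[[0,0,2],0]]' | grep -E "pos|ft"
python3 -m creep '[[[0,0,1],0],[[0,0,1.5],0],[[0,0,1.5],0]]' | grep -E "pos|ft"
python3 -m creep '[[[0,0,0.5],0],[[0,0,1],0],[[0,0,1],0]]' | grep -E "pos|ft"
```

```text
position: [0.5308, -0.0386, 0.1726]
ft_force: [0.3, -0.0, -2.6]
position: [0.5313, -0.0387, 0.1713]
ft_force: [0.5, -0.3, 4.2]
position: [0.5318, -0.0388, 0.17]
ft_force: [3.7, -1.8, 5.0]
position: [0.5321, -0.0389, 0.1692]
ft_force: [4.5, -2.1, 4.2]
```

```bash
python3 -m creep '[[[0,0,0.7],0],[[0,0,1.2],0],[[0,0,1.2],0]]' | grep -E "pos|ft"
python3 -m creep '[[[0,0,0.5],0],[[0,0,0.8],0],[[0,0,0.8],0]]' | grep -E "pos|ft"
python3 - <<'E'
from h import *
c=camera("scene"); W=cloud(c); np.savez("s5.npz",**c); im=c["pixels"]
a=-np.radians(11.56); u=np.array([np.cos(a),np.sin(a)]); v=np.array([-u[1],u[0]])
D=W[...,:2]-[.5187,-.035]; q=(np.stack([D@u,D@v,W[...,2]],-1)*1000)[150:300,200:360].reshape(-1,3)
p=q[(q[:,2]>76)&(q[:,2]<112)&(abs(q[:,0]-15)<65)&(abs(abs(q[:,1])-45)<20)]
for _ in range(4):
    k=np.linalg.lstsq(np.c_[p[:,:2],np.ones(len(p))],p[:,2],rcond=None)[0]; r=p[:,2]-np.c_[p[:,:2],np.ones(len(p))]@k; p=p[abs(r)<3]
print("slope",k.round(4),"top",(k[2]+12*k[0]).round(1))
save("s5.png",cv2.resize(im[150:300,200:360],None,fx=4,fy=4,interpolation=cv2.INTER_CUBIC))
E
```

```text
position: [0.5323, -0.0389, 0.1682]
ft_force: [6.0, -1.7, 6.6]
position: [0.5324, -0.0389, 0.1682]
ft_force: [2.3, -2.2, 13.7]
slope [ 1.50000e-03 -1.30000e-03  8.60869e+01] top 86.1
```

View pics/s5.png

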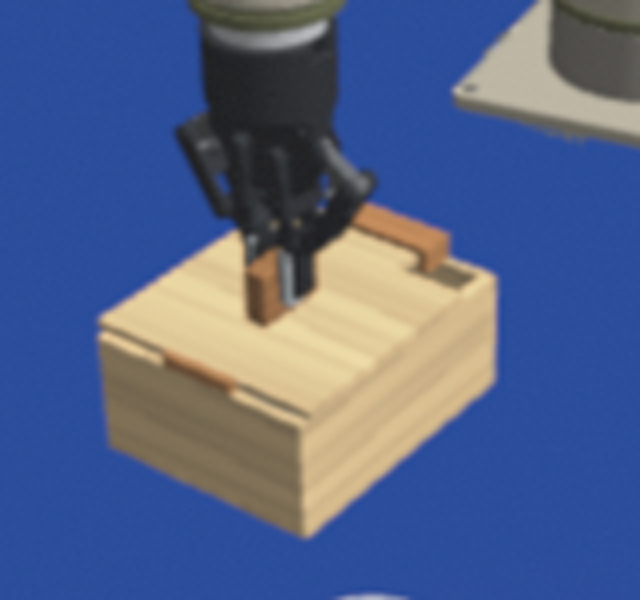

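The cover lies flat: slope about 0, top at 86 mm, behind the stop at (200,372), with the tab under the bridge at (430,250). I'll release and withdraw.

```bash
python3 -m creep '[[[0,0,-1.5],0],[[0,0,-1.5],0]]' | grep -E "pos|ft"
python3 -m creep '[[[0,0,0],0],[[0,0,0],0],[[0,0,0],0],[[0,0,0],0]]' 0.6 | grep -E "pos|ft|gr"
python3 -m creep '[[[0,0,-15],0],[[0,0,-40],0],[[0,0,-75],0],[[0,0,-110],0],[[0,0,-130],0]]' | grep -E "pos|ft"
python3 -m creep '[[[0,40,0],0],[[0,80,0],0],[[0,120,0],0],[[0,160,0],0],[[0,200,0],0]]' | grep -E "pos|ft"
python3 -m creep '[[[0,40,0],0],[[0,80,0],0],[[0,80,0],0]]' | grep -E "pos|ft"
python3 - <<'E'
from h import *
c=camera("top"); W=cloud(c); im=c["pixels"]
a=-np.radians(11.56); u=np.array([np.cos(a),np.sin(a)]); v=np.array([-u[1],u[0]])
D=W[...,:2]-[.5187,-.035]; q=(np.stack([D@u,D@v,W[...,2]],-1)*1000)[190:300,310:410].reshape(-1,3)
g=q[(q[:,2]>115)&(q[:,2]<130)]; print("rib",cv2.minAreaRect(g[:,:2].astype(np.float32)),len(g))
p=q[(q[:,2]>76)&(q[:,2]<100)&(abs(q[:,0]-15)<55)&(abs(q[:,1])<62)&(abs(q[:,1])>15)]
k=np.linalg.lstsq(np.c_[p[:,:2],np.ones(len(p))],p[:,2],rcond=None)[0]; print("plane",k.round(4))
save("t6.png",cv2.resize(im[130:310,260:500],None,fx=3,fy=3,interpolation=cv2.INTER_CUBIC))
E
```

```text
position: [0.531, -0.0386, 0.1682]
ft_force: [-1.6, -0.7, 7.5]
position: [0.5305, -0.0385, 0.1675]
ft_force: [0.2, -0.1, 0.9]
grip_width: 0.6
grasp_force: 0.0
position: [0.5314, -0.0388, 0.3014]
ft_force: [0.2, 0.1, 1.1]
position: [0.5703, 0.1594, 0.2977]
ft_force: [1.7, -0.5, -0.2]
position: [0.5846, 0.2457, 0.2962]
ft_force: [-1.4, 1.2, -0.7]
rib ((11.648341178894043, -2.246622085571289), (49.07817840576172, 15.588065147399902), 0.39907106757164) 95
plane [-9.00000e-04 -2.00000e-04  8.50732e+01]
```

View pics/t6.png

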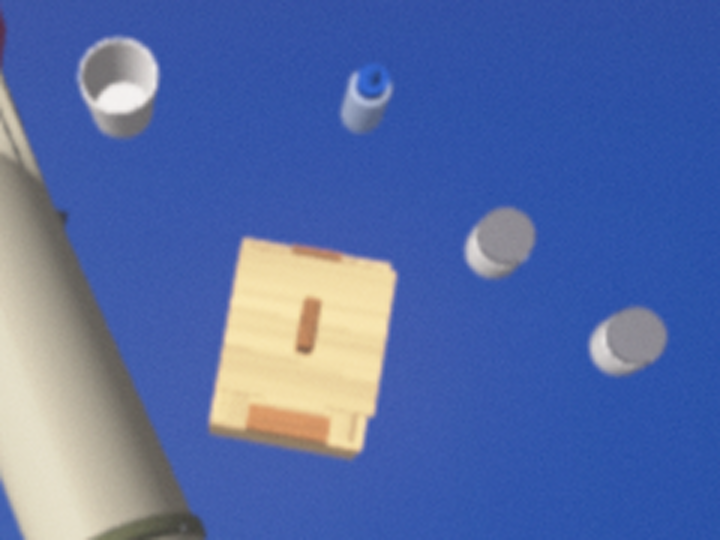

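The cover is flat with its grip at case x=11.6 mm (the seat is 8 to 16). It sits inside the stop at (318,253) with the tab under the bridge at (288,425). The empties stand at (500,240) and (630,340), and the cup and bottle haven't moved.

```bash
python3 -c "from workcell import manip; print(manip.hand_in())"
```

```text
the job is handed in; nothing more can be done
None
```

The job is handed in: the full pot (lifted at about 3 N) stands in the case with the cover seated flat under the bridge and inside the stop; I lifted only that one, and the other two pots, the cup and the bottle were not touched.

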